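# Refit a griddle's gas knob on its D-spindle and keep it held in

## Robot

A 6-joint arm with a two-finger parallel gripper is mounted at the origin on the work surface. World frame = base frame: x ahead of the robot, y to its left, z up, the work surface at z = 0. Lengths are in m, angles in rad, forces in N, time in s.
With the tool pointing down it reaches from about 0.325 to 0.9 m from the base axis. Payload 3.5 kg.
Tool frame: the origin (TCP) lies at the very end of the fingers, on their centre line; the grasp point (between the pads) lies 19 mm behind it (grip_depth is the distance from the TCP to the grasp point, in m); z points along the fingers, y is the line along which they close (so a half turn about z gives the same grasp; the last joint's range is limited). The gripper opens to 85 mm and grips with 20 to 120 N. Pads are 22 mm wide; open, the fingers measure 114 mm over their backs; the gripper's body (76 mm by 85 mm) begins 54 mm behind the grasp point. The pads swing forward as they close: fully open they stand 13 mm farther back than shut.
Start: joints at [1.208, 0.276, -0.026, 1.268, 0, 1.467], TCP at [0.161, 0.604, 0.231] pointing down, gripper open.
Joint ranges: [-3.12, 3.12], [-0.85, 1.88], [-1.08, 1.24], [-1.95, 2.15], [-1.57, 1.53], [-3.14, 3.14]. Speed limits (rad/s): [2.57, 2.57, 3.14, 3.14, 3.14, 3.14].

## Interface

Orientations are given as a unit quaternion [x, y, z, w].
In Python, from station import * gives the robot as it stands.
- The arm moves only by the tool move_arm, never from a script. Its argument "plan" is a list of rows, each a list of 3 entries, a list of its own where there are three numbers: the shift along the world's x, y, z in mm, then the turn, a rotation vector about the world's x, y, z in degrees, then the finger opening in mm, from 0 to 85.4. A call has 1 to 20 rows; each row is the pose to reach, as a shift and turn from the pose commanded when the call began; what a row does not reach only later rows make up. A row lasts 1/12 s, in which the tool goes at most 41.7 mm and 7.16 degrees, less where a joint would pass 70% of its speed; a pose out of reach is approached as far as the arm can. A call with a gripper value outside its range is refused whole. The fingers move at their own pace and stop on an object; the grip force is fixed at half the most. Time passes only in rows, so rows that repeat a pose let the fingers close. It gives the time, the measured TCP pose, the force, the opening and the grip force at its end, in the units of the state.
- read_state(): the state, without advancing time (a new reading comes with each control period).
- snapshot(name): name is "scene" or "top"; returns a dict with "image" (420x560x3 uint8, red, green, blue), "mtx" (3x3 intrinsics, pixels), "eye" and "rotation" of the camera in the world. Camera axes: x right, y down, z forward; pixel columns grow to the right and rows downward; lengths in m; the calibration is good to about 2 mm. A picture is of the moment at which its call begins. There is no depth.
- job_done(): hands the job in; it is judged then, once.
Trained networks look in a picture, given as the dict that the camera call returned (one of the last four; its "shot" number tells which), for a name from the list of things; names that differ only in an ending like _2 or _b are one class to them, and where a whole thing is asked for, a point or a joint stands for the part that bears it (a point fixed in the world has none). Each returns a list of dicts, best first, with "p" (0 to 1); they miss things now and then, are a little off and sometimes report something else, mostly with a low value. They report only what shows in the picture. A call takes as long as a camera call. They do not tell look-alikes from the thing itself.
- masks_of(picture, query): "mask" (420x560 bool, what is visible of it) and "extent" ([left, top, width, height] in pixels, round what is visible of it).
The state is a dict: "clock": time; "joint_positions": joint angles; "qd": joint speeds; "tau": joint torques, N m; "position": TCP position; "ee_rot": TCP orientation; "ft_force": force on the tool from outside, world axes, zero at the start; "ft_torque": the same for the moment, N m; "gripper_width": opening from 0.0 (shut) to 1.0 (fully open); "finger_force": force on a finger pad.
Only numpy, scipy, OpenCV 4.12 (cv2) and the standard library are available. Lean on these libraries where they do the work, as an engineer would, in place of code of your own. Each camera call takes 0.05 s, during which the arm holds its last target. There are 200 camera calls.

## Task

The griddle's gas knob was taken off for wiping and lies in the yellow saucer. Take it from the saucer, turn it so that the flat in its bore matches the flat of the bare brass spindle, push it fully home and press it right down against the valve spring as one does to light the burner, and finish while still holding it pressed down. Leave the spindle at the flame setting it stands at, and leave the saucer, the other knob and everything else on the counter where it is.

Things in the scene. Friction and masses are not known exactly. Their poses are not given: they have to be found in the camera images.
- knob: Loose black gas knob, upright in the yellow saucer: round skirt 52 mm across, 17 mm high, with a grip bar across its top, 48 mm long (knob's x), 14 mm wide (y), from 17 to 37 mm above the underside. Origin: centre of the underside; z up. A white line on the bar's top and end marks +x, the pointer. Bore below: D-shaped, 13 mm across, its flat on the pointer side. About 60 g.
- bore_end (a point): The blind end of the knob's D bore, on its axis, 14 mm above the knob's underside; axes as the knob's. The bore's flat is 2.5 mm from the axis towards +x; its mouth, at the underside, is chamfered. Fully home, this point touches the spindle's tip.
- spindle_tip (a point): Top centre of the bare brass D-spindle standing on one of the two control bezels: 12 mm across, cut to 8 mm by a flat that faces this point's +x; z up; chamfered. At rest 24 mm above the panel, 34 mm above the counter. The knob goes on freely only with its pointer (+x) the way the flat faces, within about 10 degrees; home, its underside is 10 mm above the panel, 5 mm when pressed.
- spindle (a joint): How far the spindle is pressed down into the valve, m: 0 at rest, 0.005 fully down. A spring pushes it back up: 4 N to start, 9 N fully down.
- setting (a joint): Flame setting of the bare spindle: its angle, rad, 0 = off (flat facing the white dot), anticlockwise from above to 2.6; it starts between 1.0 and 2.2, in the arc of red dots on the panel. It turns with the knob, against about 0.1 N m of friction. A brass washer at the foot of the spindle turns with it; its tab, 16 mm long from the axis, points the way the flat faces.
- setting_mark (a point): A point fixed to the turning valve core, 20 mm from the spindle's axis in the direction in which the flat faces, 13 mm above the counter. It moves only when the setting is turned.
- saucer: Yellow melamine saucer, 150 mm across the rim and 20 mm high, in which the knob lies. Origin: centre of the underside. It stands on the counter, loose.
- griddle: Drop-in gas griddle: steel panel 460 (x) by 330 mm (y), 10 mm high, fixed. Origin: centre of its underside. The square dark hot plate, 28 mm high, covers x -75 to 205 mm, inside a 40 mm high splash rim on three sides. The control strip is nearest the robot: dark bezels, 2 mm high, at x -170, y +85 and -85 mm; which one is bare varies.
- knob_b (a joint): The other gas knob, alike, already fitted on its own spindle 170 mm from the bare one, its top 57 mm above the counter; its angle, rad, 0 = off. To be left alone.
- tiffin: Stacked steel tiffin carrier with a top handle, 134 mm across and 240 mm high, right of the griddle. Origin: centre of the underside.
- ladle: Steel ladle with a wooden grip, lying left of the hot plate, bowl away from the robot: 330 mm long, 36 mm high. Origin: under its middle.
- tongs: Steel tongs with a red end, lying beyond the saucer, 265 mm long, 18 mm high. Origin: under its middle.
- oil_bottle: Amber oil bottle, 68 mm across, 210 mm high, right of the griddle. Origin: centre of the underside.
- mug: Blue mug, 80 mm across, 85 mm high, at the right near the robot. Origin: centre of the underside.
There are look-alikes about, which are no part of the job. There is more than one size of the saucer; the one meant has the size given above.

How it is judged:
On the way:
1. the knob is lifted clear of the saucer (height (world z) of knob above 0.04 m and contact force between knob and saucer below 0.05 N and contact force between the fingers and knob above 1 N), for 0.2 s.
At the end, for the whole second after the job is handed in: Knob fully home on the bare spindle (bore end within 3 mm of the tip, pointer and flat within 17 degrees, upright within 7), spindle pressed down over 4 of its 5 mm, gripper on knob and knob on spindle each with over 4 N, knob at rest, all through the last second (distance between bore_end and spindle_tip below 0.003 m and angle between the x axis of knob and the x axis of spindle_tip, either way round below 0.3 rad and angle between knob's own z axis and vertical below 0.12 rad and value of joint spindle above 0.004 m and contact force between knob and spindle above 4 N and contact force between the fingers and knob above 4 N and linear speed of knob below 0.02 m/s); the arm keeps its last pose, push and grip.
It fails at once if the flame setting of the bare spindle was turned by more than about 30 degrees (distance of setting_mark from where it was at the start of the episode above 0.01 m).
It fails at once if the other knob was turned by more than about 15 degrees (value of joint knob_b above 0.26 rad).
It fails at once if the saucer was pushed more than 50 mm from its place (distance of saucer from where it was at the start of the episode above 0.05 m).
It fails at once if a thing standing on the counter was moved more than 30 mm (distance of any of tiffin, ladle, tongs, oil_bottle, mug from where it was at the start of the episode above 0.03 m).
It also fails if it takes over 35 s, if anything falls off the work surface, if the arm or the gripper's body presses on something with over 40 N, if the wrist force passes 120 N, or if a joint passes its speed limit or range.

## Working session

There is one attempt and no reset: what is moved stays moved. The work goes in short steps, Python scripts to look and compute and a tool call to move; the robot and the scene stay as the last step left them, time stands still between calls to the robot, and variables do not carry over. Pictures are saved under pics/ and viewed, at most 10 in all, crops included, and the job is handed in when it is done.

Besides the shell and the picture viewer there is one more tool, called as name(argument=value, ...), one argument or row to a line, values as JSON. move_arm: Moves the arm, as the interface text tells. Its arguments: {"type":"object","properties":{"plan":{"type":"array","items":{"type":"array"}}},"required":["plan"]}

```bash
mkdir -p pics
cat > h.py <<'E'
from station import *
import numpy as np, cv2
def save(p,n,box=None,k=1):
    im=p["image"][:,:,::-1]
    if box: x,y,w,h=box; im=im[y:y+h,x:x+w]
    cv2.imwrite("pics/"+n,cv2.resize(im,None,fx=k,fy=k,interpolation=cv2.INTER_CUBIC))
def ray(p,u,v,z):
    d=np.array(p["rotation"])@np.linalg.inv(p["mtx"])@np.array([u,v,1.]); e=np.array(p["eye"])
    return e+d*(z-e[2])/d[2]
def proj(p,X):
    c=np.array(p["rotation"]).T@(np.array(X)-p["eye"]); c=np.array(p["mtx"])@c; return c[:2]/c[2]
E
python3 - <<'E'
from h import *
for n in("top","scene"):
    p=snapshot(n); save(p,n+"0.png"); print(n,np.round(p["eye"],3),np.round(p["rotation"],2).tolist(),np.round(p["mtx"],0).tolist())
    for q in("knob","spindle","saucer","griddle"):
        for r in masks_of(p,q)[:3]:
            m=np.argwhere(r["mask"]).mean(0)[::-1]
            print(q,round(r["p"],2),r["extent"],m.round(1),ray(p,*m,0.02).round(3))
print(read_state())
E
```

```text
top [ 0.212 -0.073  1.306] [0.74, -0.66, 0.07, -0.08] [[461.0, 0.0, 281.0], [0.0, 461.0, 211.0], [0.0, 0.0, 1.0]]Traceback (most recent call last):
  File "<stdin>", line 7, in <module>
  File "h.py", line 8, in ray
    d=np.array(p["rotation"])@np.linalg.inv(p["mtx"])@np.array([u,v,1.]); e=np.array(p["eye"])
      ~~~~~~~~~~~~~~~~~~~~~~~^~~~~~~~~~~~~~~~~~~~~~~~
ValueError: matmul: Input operand 1 has a mismatch in its core dimension 0, with gufunc signature (n?,k),(k,m?)->(n?,m?) (size 3 is different from 4)
```

View pics/top0.png

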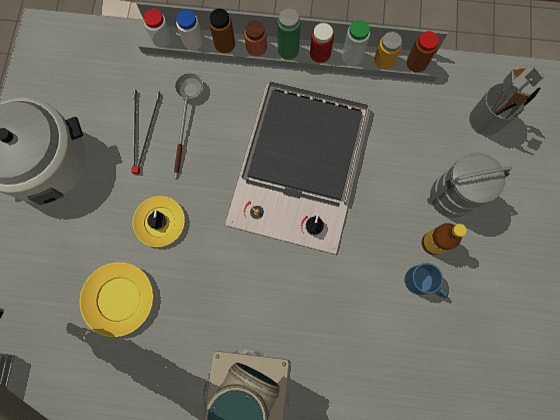

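The top view shows the saucer with the knob at about (157,220), the bare spindle at (257,212) and the fitted knob at (316,225). The large yellow plate at (118,299) is a look-alike. "rotation" is a quaternion, so I'll fix the helper.

```bash
cat > h.py <<'E'
from station import *
import numpy as np, cv2
from scipy.spatial.transform import Rotation as R
def save(p,n,box=None,k=1):
    im=p["image"][:,:,::-1]
    if box: x,y,w,h=box; im=im[y:y+h,x:x+w]
    cv2.imwrite("pics/"+n,cv2.resize(im,None,fx=k,fy=k,interpolation=cv2.INTER_CUBIC))
def rot(p): return R.from_quat(p["rotation"]).as_matrix()
def ray(p,u,v,z):
    d=rot(p)@np.linalg.inv(p["mtx"])@np.array([u,v,1.]); e=np.array(p["eye"])
    return e+d*(z-e[2])/d[2]
def proj(p,X):
    c=rot(p).T@(np.array(X)-p["eye"]); c=np.array(p["mtx"])@c; return c[:2]/c[2]
E
python3 - <<'E'
from h import *
for n in("top","scene"):
    p=snapshot(n); print(n,np.round(p["eye"],3),rot(p)[:,2].round(2))
    if n=="scene": save(p,"scene0.png")
    else:
        a=p["image"][:,:,::-1]
        c=[cv2.resize(a[y:y+40,x:x+40],(400,400),interpolation=cv2.INTER_CUBIC) for x,y in((137,200),(237,192))]
        cv2.imwrite("pics/crops.png",np.hstack(c))
    for q in("knob","spindle","saucer","griddle"):
        for r in masks_of(p,q)[:3]:
            m=np.argwhere(r["mask"]).mean(0)[::-1]
            print(q,round(r["p"],2),r["extent"],m.round(1),ray(p,*m,0.02).round(3))
print(read_state())
E
```

```text
top [ 0.212 -0.073  1.306] [ 0.22  0.03 -0.98]
knob 0.66 [146.6, 210.2, 19.0, 18.2] [156.  220.5] [0.435 0.316 0.02 ]
knob 0.66 [306.7, 216.9, 16.2, 16.3] [314.4 225.3] [ 0.472 -0.134  0.02 ]
knob 0.16 [225.5, 80.0, 145.9, 177.7] [299.7 165.4] [ 0.645 -0.075  0.02 ]
saucer 0.75 [81.5, 260.8, 70.5, 78.5] [115.7 299.2] [0.205 0.388 0.02 ]
saucer 0.56 [131.5, 194.5, 51.8, 52.3] [158.6 221. ] [0.435 0.308 0.02 ]
saucer 0.49 [305.7, 216.7, 15.9, 17.8] [314.1 225.6] [ 0.471 -0.134  0.02 ]
griddle 0.9 [224.6, 80.8, 148.9, 175.0] [299.7 165.5] [ 0.645 -0.074  0.02 ]
scene [ 1.    -0.857  1.095] [-0.37  0.57 -0.74]
knob 0.71 [329.0, 128.9, 12.4, 19.9] [332.3 139.9] [0.436 0.309 0.02 ]
knob 0.55 [252.2, 215.8, 20.5, 18.8] [262.7 226.5] [ 0.462 -0.128  0.02 ]
spindle 0.33 [154.9, 265.7, 34.0, 63.7] [171.6 296. ] [ 0.405 -0.441  0.02 ]
saucer 0.85 [310.8, 124.3, 42.3, 30.7] [331.4 140.7] [0.435 0.304 0.02 ]
saucer 0.77 [257.1, 88.1, 58.3, 34.6] [286.8 104.8] [0.205 0.385 0.02 ]
griddle 0.9 [227.7, 177.9, 205.8, 163.1] [336.1 254.6] [ 0.681 -0.097  0.02 ]
{'clock': 0.6, 'joint_positions': array([ 1.20758711e+00,  2.76382952e-01, -2.63744082e-02,  1.26801468e+00,
       -3.62500235e-07,  1.46739184e+00]), 'qd': array([ 0.00066494, -0.00050927,  0.00034508, -0.00169383,  0.0004397 ,
       -0.0001662 ]), 'tau': array([ 1.96470992e-04, -4.45169091e+01,  2.95370650e+01,  1.33604459e-03,
       -7.36571951e-05, -1.08960936e-06]), 'position': array([0.16057163, 0.60402651, 0.23133597]), 'ee_rot': array([1.29537332e-01, 9.91574546e-01, 1.17740214e-05, 2.98420782e-06]), 'ft_force': array([ 0.97974197, -0.7069663 , -0.59291913]), 'ft_torque': array([-0.02597113, -0.03085886,  0.03861326]), 'finger_force': 0.0, 'gripper_width': 1.0002320300984098}
```

View pics/scene0.png

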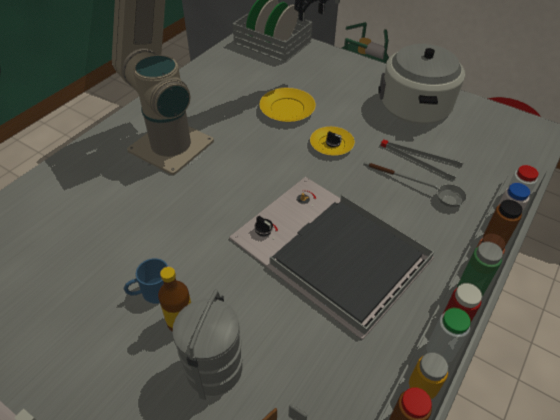

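View pics/crops.png

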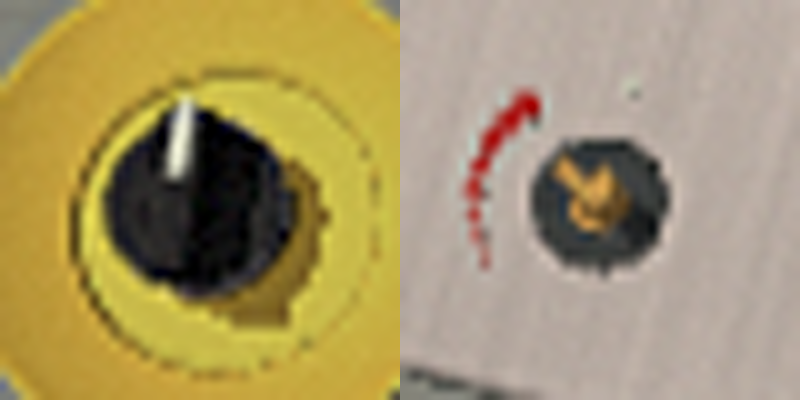

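The crops show the knob's pointer line running image-up, from about (154.6,217.8) to (155.7,210), and the washer tab pointing up-left, with its tip at about (252.8,208) and the bezel centre at (256.8,212.3). Next I'll measure in both views.

```bash
cat > m.py <<'E'
from h import *
def disc(p,c,r,kind):
    x0,y0=int(c[0]-r),int(c[1]-r); k=8
    a=cv2.resize(p["image"][y0:y0+2*r,x0:x0+2*r],None,fx=k,fy=k,interpolation=cv2.INTER_CUBIC)
    h=cv2.cvtColor(a,cv2.COLOR_RGB2HSV)
    g=a.max(2)
    if kind=="dark": m=g<(110)
    if kind=="bezel": m=(g<115)|((h[...,1]>100)&(h[...,0]>8)&(h[...,0]<28))
    if kind=="brass": m=(h[...,1]>90)&(h[...,0]>8)&(h[...,0]<28)
    if kind=="yellow": m=(h[...,1]>110)&(h[...,0]>18)&(h[...,0]<34)
    m=m.astype(np.uint8); n,l,s,_=cv2.connectedComponentsWithStats(m)
    i=1+np.argmax(s[1:,4]); cn=max(cv2.findContours((l==i).astype(np.uint8),0,1)[0],key=cv2.contourArea)
    e=cv2.fitEllipse(cv2.convexHull(cn)) 
    t=lambda q:((np.array(q)+.5)/k-.5+[x0,y0])
    return t(e[0]),np.array(e[1])/k,t(np.array(cn)[:,0].mean(0)),t(s[i,:2]),s[i,2:4]/k
E
python3 - <<'E'
from m import *
P={n:snapshot(n) for n in("top","scene")}
a=P["scene"]["image"][:,:,::-1]
cv2.imwrite("pics/crops2.png",np.hstack([cv2.resize(a[y:y+40,x:x+40],(400,400),interpolation=cv2.INTER_CUBIC) for x,y in((313,120),(286,178))]))
for n,c in(("top",(257,212)),("scene",(305,197))):
    e=disc(P[n],c,14,"bezel"); print(n,"bezel",e[0].round(2),e[1].round(1),ray(P[n],*e[0],.012).round(4))
    e=disc(P[n],c,12,"brass"); print(n,"brass",e[0].round(2),e[1].round(1),e[3].round(1),e[4],ray(P[n],*e[0],.02).round(4))
for n,c in(("top",(158,221)),("scene",(331,141))):
    e=disc(P[n],c,32,"yellow"); print(n,"saucer",e[0].round(2),e[1].round(1),ray(P[n],*e[0],.02).round(4))
    e=disc(P[n],c,14,"dark"); print(n,"knob",e[0].round(2),e[1].round(1),e[2].round(1),ray(P[n],*e[0],.02).round(4))
p=P["top"]
a,b=ray(p,137+17.6-.5,200+17.8-.5,.041),ray(p,137+18.7-.5,200+10-.5,.041); print("knob line",a,b,np.degrees(np.arctan2(*(b-a)[1::-1])))
a,b=ray(p,237+19.8-.5,192+20.3-.5,.012),ray(p,237+15.7-.5,192+15.9-.5,.013); print("tab",a,b,np.degrees(np.arctan2(*(b-a)[1::-1])))
print(ray(p,227,225,.01),ray(p,337,253,.01))
s=read_state(); print(R.from_quat(s["ee_rot"]).as_matrix().round(3))
E
```

```text
top bezel [256.56 211.88] [13.6 13.9] [0.4942 0.0344 0.012 ]
top brass [255.51 210.82] [6.7 9.1] [251.8 207.1] [8.    7.875] [0.4952 0.0371 0.02  ]
scene bezel [302.72 198.49] [11.  13.8] [0.4935 0.0337 0.012 ]
scene brass [303.76 196.41] [8.3 8.9] [299.9 192.4] [8.375 8.25 ] [0.4952 0.0361 0.02  ]
top saucer [158.29 221.05] [50.4 53.5] [0.4346 0.309  0.02  ]
top knob [156.64 220.06] [18.7 19.8] [156.3 219.2] [0.4369 0.3141 0.02  ]
scene saucer [331.84 140.5 ] [29.6 45.1] [0.4361 0.3059 0.02  ]
scene knob [331.29 139.46] [16.9 20.1] [332.3 139.7] [0.4319 0.3095 0.02  ]
knob line [0.44027113 0.31627397 0.041     ] [0.46281879 0.31708566 0.041     ] 2.061696665883813
tab [0.49439866 0.0352065  0.012     ] [0.505767  0.0484914 0.013    ] 49.44527819569319
[0.44696841 0.11401871 0.01      ] [ 0.40193141 -0.20597967  0.01      ]
[[-0.966  0.257 -0.   ]
 [ 0.257  0.966  0.   ]
 [ 0.     0.    -1.   ]]
```

View pics/crops2.png

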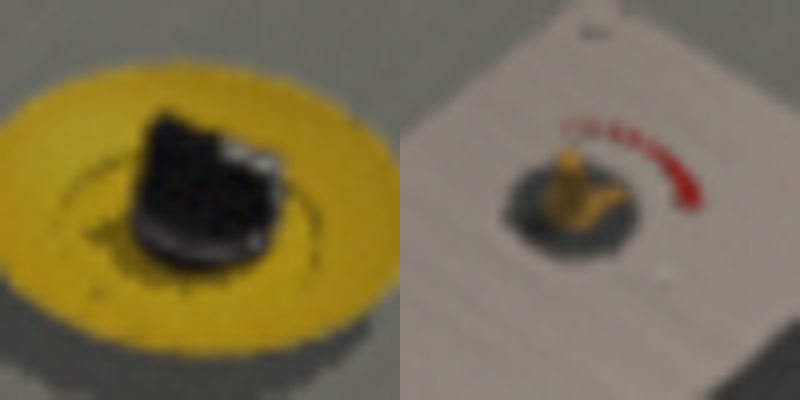

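The scene crop shows the knob bar with its white end to the right, at about (338,136). The spindle shaft tops out at about (303,193), and its tab tip is near (307.5,196.5). I'll move closer while keeping both views clear, then refine with silhouette fits.

move_arm(
  plan=[
    [[15,-10,0],[0,0,2],50],
    [[45,-35,0],[0,0,6],50],
    [[80,-60,0],[0,0,11],50],
    [[110,-85,0],[0,0,15],50],
    [[130,-97,0],[0,0,17],50],
    [[140,-105,0],[0,0,17],50],
  ],
)

```text
clock: 1.2
position: [0.3029, 0.4975, 0.2315]
ee_rot: [-0.017, 1.0, 0.0, 0.0]
ft_force: [-0.4, 0.4, -0.6]
gripper_width: 0.587
finger_force: 0.0
```

```bash
cat > fit.py <<'E'
from h import *
from scipy.optimize import minimize
K=8
def win(p,c,r):
    x0,y0=int(c[0]-r),int(c[1]-r)
    a=cv2.resize(p["image"][y0:y0+2*r,x0:x0+2*r],None,fx=K,fy=K,interpolation=cv2.INTER_CUBIC)
    return a,cv2.cvtColor(a,cv2.COLOR_RGB2HSV).astype(int),np.array([x0,y0])
def cyl(r,z0,z1,flat=None):
    t=np.linspace(0,2*np.pi,60); x=r*np.cos(t); y=r*np.sin(t)
    if flat is not None: x=np.minimum(x,flat)
    return np.vstack([np.c_[x,y,0*t+z] for z in(z0,z1)])
def box(x0,x1,w,z0,z1): return np.array([[x,y,z] for x in(x0,x1) for y in(-w/2,w/2) for z in(z0,z1)])
def render(p,o,parts,pos,yaw,shape):
    m=np.zeros(shape,np.uint8)
    for q in parts:
        X=q@R.from_euler("z",yaw).as_matrix().T+pos
        uv=np.array([proj(p,x) for x in X])
        uv=((uv-o+.5)*K-.5)
        cv2.fillConvexPoly(m,cv2.convexHull(np.round(uv*16).astype(np.int32)),1,shift=4)
    return m>0
def fit(views,parts,x0,z):
    def f(v):
        c=0
        for p,o,m in views:
            g=render(p,o,parts,[v[0],v[1],z],v[2],m.shape); c+=(g^m).sum()/m.sum()
        return c
    best=None
    for dy in(-.3,0,.3):
        s=np.array([x0[0],x0[1],x0[2]+dy]); sim=np.vstack([s,s+[.004,0,0],s+[0,.004,0],s+[0,0,.25]])
        r=minimize(f,s,method="Nelder-Mead",options=dict(initial_simplex=sim,xatol=1e-4,fatol=1e-4))
        if best is None or r.fun<best.fun: best=r
    return best
def big(m):
    n,l,s,_=cv2.connectedComponentsWithStats(m.astype(np.uint8)); return l==1+np.argmax(s[1:,4])
KN=[cyl(.026,0,.017),box(-.024,.024,.014,.017,.037)]
E
python3 - <<'E'
from fit import *
P={n:snapshot(n) for n in("top","scene")}
def show(t,r): print(t,r.x[:2].round(4),np.degrees(r.x[2]).round(1),round(r.fun,3))
V=[]
for n,c in(("top",(157,219)),("scene",(332,139))):
    a,h,o=win(P[n],c,14); V.append((P[n],o,big((h[...,1]<110)|(h[...,2]<60))))
for z in(.003,.006):
    show("knob both z%g"%z,fit(V,KN,[.438,.314,.03],z))
for v in V: show("single",fit([v],KN,[.438,.314,.03],.004))
W=[]
for n,c in(("top",(257,212)),("scene",(304,197))):
    a,h,o=win(P[n],c,9); W.append((P[n],o,big((h[...,1]>90)&(h[...,0]>6)&(h[...,0]<30)&(h[...,2]>75))))
for w in(.004,.006):
    SP=[cyl(.006,.012,.034,.002),box(0,.016,w,.012,.0135)]
    show("spindle w%g"%w,fit(W,SP,[.494,.034,.85],0))
    for v in W: show("single",fit([v],SP,[.494,.034,.85],0))
ov=[]
for (p,o,m) in V+W: ov.append(cv2.resize(m.astype(np.uint8)*255,(200,200)))
cv2.imwrite("pics/ov.png",np.hstack(ov))
p=P["top"]; a=ray(p,237+23.3-.5,192+9-.5,.01)
print("dot",a,np.degrees(np.arctan2(a[1]-.034,a[0]-.4938)))
b=ray(P["scene"],307.5,196.5,.013);print("tab sc",b,np.degrees(np.arctan2(b[1]-.034,b[0]-.4938)))
print(read_state()["position"],read_state()["clock"])
E
```

```text
knob both z0.003 [0.4378 0.3175] -7.7 0.368
knob both z0.006 [0.438  0.3164] -12.5 0.363
single [0.439  0.3175] -13.6 0.118
single [0.4356 0.3191] -14.8 0.23
spindle w0.004 [0.4944 0.0337] 56.2 0.787
single [0.4942 0.0345] 56.3 0.357
single [0.4954 0.0325] 61.5 0.385
spindle w0.006 [0.4945 0.0334] 59.0 0.696
single [0.4942 0.0345] 53.5 0.3
single [0.4951 0.0327] 63.0 0.333
dot [0.5293037  0.02946468 0.01      ] -7.279658963434439
tab sc [0.50139384 0.04789315 0.013     ] 61.339496681608956
[0.30198538 0.49810253 0.23144184] 1.3
```

View pics/ov.png

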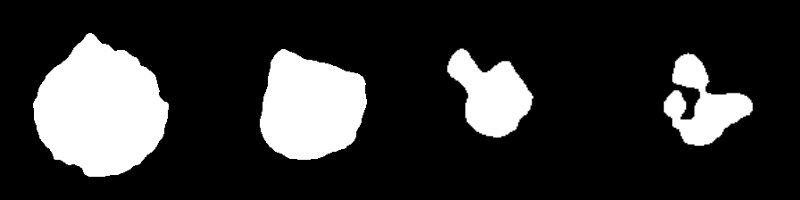

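The masks are clean in the top view, but the brass is split in the scene view. I'll rectify both views at the washer plane to read the tab angle, and rectify the knob-top plane to read the pointer line.

Run:
```python
from fit import *
P={n:snapshot(n) for n in("top","scene")}
S=260; mm=5.0  # px per mm; image up=+x world, left=+y
def rect(p,c,z):
    src=np.float32([[0,0],[S,0],[S,S],[0,S]])
    W=[[c[0]+(S/2-v)/mm/1e3,c[1]+(S/2-u)/mm/1e3,z] for u,v in src]
    uv=np.float32([proj(p,w) for w in W]); H=cv2.getPerspectiveTransform(src,uv)
    return cv2.warpPerspective(p["image"],H,(S,S),flags=cv2.INTER_CUBIC|cv2.WARP_INVERSE_MAP)
out=[]
ctr={"top":(.4942,.0344),"scene":(.4935,.0337)}
for n in P:
    a=rect(P[n],ctr[n],.013); b=a.astype(float); w=np.clip(b[...,0]-b[...,2]-25,0,None)
    v,u=np.mgrid[:S,:S]; x=(S/2-v)/mm; y=(S/2-u)/mm; r=np.hypot(x,y); t=np.degrees(np.arctan2(y,x))
    for lo,hi in((10,14),(12,17),(14,18)):
        k=(r>lo)&(r<hi)&(abs(t-57)<38); print(n,lo,hi,"tab",round((w*t)[k].sum()/w[k].sum(),1))
    out.append(a)
    k=rect(P[n],(.4385,.3165),.041); h=cv2.cvtColor(k,cv2.COLOR_RGB2HSV).astype(int)
    wh=np.clip(k.min(2).astype(float)-90,0,None); wh[(h[...,1]>90)|(r>27)]=0
    cx=(wh*x).sum()/wh.sum(); cy=(wh*y).sum()/wh.sum(); C=np.cov(np.vstack([x.ravel(),y.ravel()]),aweights=wh.ravel()); e=np.linalg.eigh(C)
    print(n,"line centroid",round(cx,1),round(cy,1),"dir",np.degrees(np.arctan(e[1][1,1]/e[1][0,1])).round(1),np.sqrt(e[0]).round(1))
    out.append(k)
I=np.vstack([np.hstack(out[:2]),np.hstack(out[2:])])[:,:,::-1].copy()
for cx,cy in((130,130),(390,130),(130,390),(390,390)): cv2.circle(I,(cx,cy),80,(255,0,255),1); cv2.drawMarker(I,(cx,cy),(255,0,255),0,8)
cv2.imwrite("pics/rect.png",I)
```

```text
top 10 14 tab 53.6
top 12 17 tab 52.7
top 14 18 tab 51.9
top line centroid 13.2 0.4 dir 1.2 [1.4 5.7]
scene 10 14 tab 56.9
scene 12 17 tab 56.9
scene 14 18 tab 57.5
scene line centroid 14.1 0.7 dir 0.9 [1.3 4.4]
```

View pics/rect.png

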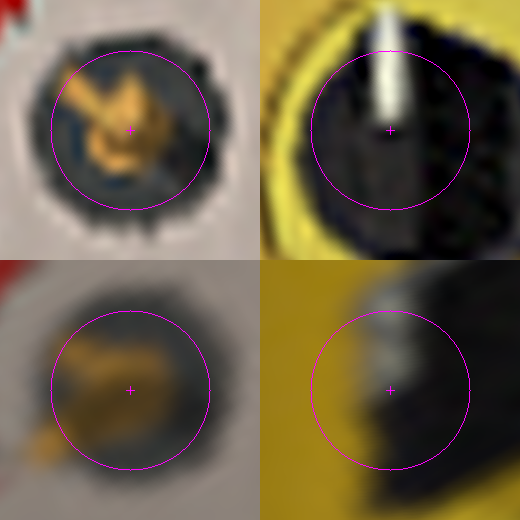

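Tab angle is about 54.5°: the top view gives roughly 53 and the scene view 57. The pointer is about 1.2°, with the knob near (0.4385, 0.317). I'll move above the knob.

move_arm(
  plan=[
    [[10,-15,-5],[0,0,0],45],
    [[35,-45,-25],[0,0,0],45],
    [[60,-78,-50],[0,0,0],45],
    [[85,-111,-75],[0,0,0],45],
    [[110,-144,-105],[0,0,0],45],
    [[128,-170,-125],[0,0,0],45],
    [[138,-182,-135],[0,0,0],45],
    [[138,-182,-135],[0,0,0],45],
    [[138,-182,-135],[0,0,0],45],
    [[138,-182,-135],[0,0,0],45],
  ],
)

```text
clock: 2.23
position: [0.4381, 0.3184, 0.0966]
ee_rot: [-0.019, 1.0, 0.0, -0.0]
ft_force: [-0.2, -0.2, 0.2]
gripper_width: 0.525
finger_force: 0.0
```

Run:
```python
from h import *
p=snapshot("top"); a=p["image"][:,:,::-1]; q=snapshot("scene")["image"][:,:,::-1]
cv2.imwrite("pics/above.png",np.hstack([cv2.resize(a[195:245,130:180],(400,400),interpolation=2),cv2.resize(q[100:160,300:360],(400,400),interpolation=2)]))
s=read_state(); print(s["clock"],s["position"],s["ee_rot"].round(3),s["gripper_width"],s["joint_positions"].round(2),s["ft_force"])
```

```text
2.3333 [0.43851117 0.31906047 0.09746557] [-0.02   1.     0.001  0.001] 0.5250641619041408 [ 0.51  0.24 -0.38  0.95  0.    0.47] [-0.09590505  0.01259723  0.0403847 ]
```

View pics/above.png

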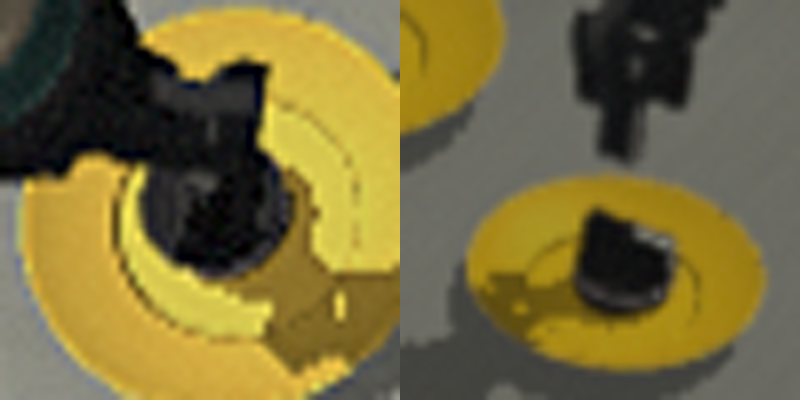

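The gripper hangs over the knob with its jaws straddling the bar, and nothing is touching. I'll descend and close.

move_arm(
  plan=[
    [[0,-1,-15],[0,0,0],45],
    [[0,-1,-38],[0,0,0],45],
    [[0,-1,-56],[0,0,0],45],
    [[0,-1,-66],[0,0,0],45],
    [[0,-1,-71],[0,0,0],45],
    [[0,-1,-71],[0,0,0],45],
    [[0,-1,-71],[0,0,0],10],
    [[0,-1,-71],[0,0,0],5],
    [[0,-1,-71],[0,0,0],5],
    [[0,-1,-71],[0,0,0],5],
    [[0,-1,-71],[0,0,0],5],
    [[0,-1,-71],[0,0,0],5],
  ],
)

```text
clock: 3.33
position: [0.4399, 0.3168, 0.0268]
ee_rot: [-0.018, 1.0, 0.001, 0.001]
ft_force: [-1.3, 0.6, 6.5]
gripper_width: 0.149
finger_force: 61.4
```

It grips at about 13 mm with 61 N, which fits the bar. I'll lift and look.

move_arm(
  plan=[
    [[0,0,6],[0,0,0],5],
    [[0,0,20],[0,0,0],5],
    [[0,0,40],[0,0,0],5],
    [[0,0,60],[0,0,0],5],
    [[0,0,75],[0,0,0],5],
    [[0,0,80],[0,0,0],5],
    [[0,0,80],[0,0,0],5],
    [[0,0,80],[0,0,0],5],
    [[0,0,80],[0,0,0],5],
  ],
)

```text
clock: 4.08
position: [0.4376, 0.3154, 0.104]
ee_rot: [-0.018, 1.0, -0.001, -0.001]
ft_force: [1.1, -0.4, -1.2]
gripper_width: 0.145
finger_force: 60.5
```

Run:
```python
from h import *
p=snapshot("top"); a=p["image"][:,:,::-1]; q=snapshot("scene")["image"][:,:,::-1]
cv2.imwrite("pics/lift.png",np.hstack([cv2.resize(a[185:245,130:190],(400,400),interpolation=2),cv2.resize(q[90:150,300:360],(400,400),interpolation=2)]))
s=read_state(); print(s["clock"],s["position"],s["ee_rot"].round(3),s["gripper_width"],s["finger_force"],s["ft_force"])
```

```text
4.1833 [0.43755092 0.3154097  0.1039394 ] [-0.018  1.    -0.001 -0.001] 0.1432064182145852 60.53379535675049 [ 0.48464784 -0.07671966 -0.74769488]
```

View pics/lift.png

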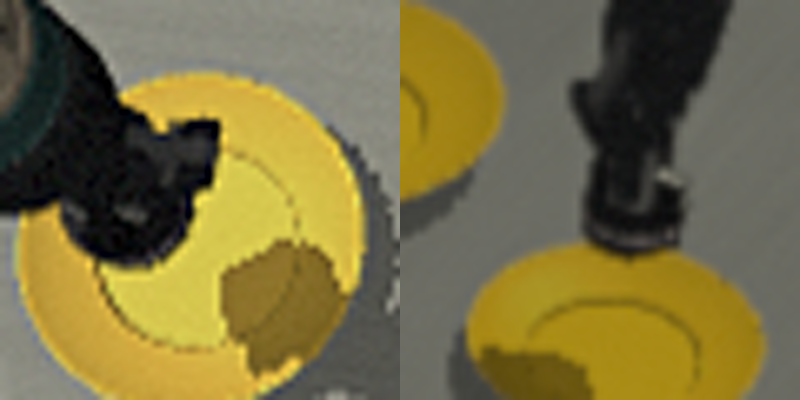

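The knob is lifted clear and upright, with the pointer end still at +x. I'll carry it to hover over the spindle, turning it by 52.5° on the way.

move_arm(
  plan=[
    [[2,-10,0],[0,0,3],5],
    [[7,-35,0],[0,0,8],5],
    [[13,-67,0],[0,0,14],5],
    [[20,-102,0],[0,0,20],5],
    [[27,-137,0],[0,0,26],5],
    [[34,-172,0],[0,0,32],5],
    [[41,-207,0],[0,0,38],5],
    [[47,-240,0],[0,0,44],5],
    [[52,-265,0],[0,0,49],5],
    [[54,-278,0],[0,0,52],5],
    [[55,-282,0],[0,0,52.5],5],
    [[55,-282,-10],[0,0,52.5],5],
    [[55,-282,-25],[0,0,52.5],5],
    [[55,-282,-33],[0,0,52.5],5],
    [[55,-282,-33],[0,0,52.5],5],
    [[55,-282,-33],[0,0,52.5],5],
    [[55,-282,-33],[0,0,52.5],5],
  ],
)

```text
clock: 5.6
position: [0.4935, 0.0347, 0.0723]
ee_rot: [-0.459, 0.888, 0.0, -0.0]
ft_force: [1.0, 0.4, -0.4]
gripper_width: 0.144
finger_force: 60.5
```

Run:
```python
from fit import *
P={n:snapshot(n) for n in("top","scene")}
s=read_state(); T=s["position"]; M=R.from_quat(s["ee_rot"]).as_matrix()
print(s["clock"],T.round(4),"yaw y",np.degrees(np.arctan2(M[1,1],M[0,1])).round(1),"tilt",M[:,2].round(3),s["ft_force"],s["gripper_width"])
out=[]
yaw=np.radians(54.5)
for n in P:
    p=P[n]; X=np.array([.4938,.034,T[2]-.022])
    c=proj(p,X); a,h,o=win(p,c,20); a=a[:,:,::-1].copy()
    for x,y,col in((.4938,.034,(255,0,255)),):
        pts=np.array([proj(p,q) for q in cyl(.026,0,.017)@R.from_euler("z",yaw).as_matrix().T+X])
        for part in(pts[:60],pts[60:]): cv2.polylines(a,[np.round(((part-o+.5)*K-.5)).astype(np.int32)],True,col,1)
    sp=[proj(p,[.4938,.034,z]) for z in(.012,.034)]
    for q in sp: cv2.drawMarker(a,tuple(int(v) for v in (q-o+.5)*K-.5),(0,255,0),0,10)
    out.append(a)
cv2.imwrite("pics/hover.png",np.hstack(out))
```

```text
5.7 [0.4942 0.0344 0.0729] yaw y 144.6 tilt [ 0.001  0.    -1.   ] [ 0.99457516  0.75173095 -0.34188317] 0.14601097021567308
```

View pics/hover.png

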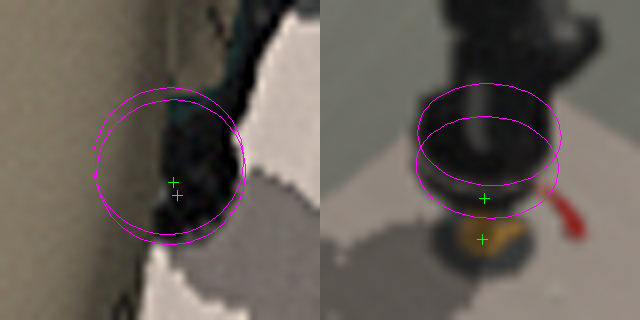

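In the scene view the skirt looks about 1 px left of the model outline. I'll measure this from edge profiles in both views.

Run:
```python
from fit import *
P={n:snapshot(n) for n in("top","scene")}
s=read_state(); T=s["position"]; print(T.round(4))
g=P["scene"]["image"].max(2).astype(int)
c=proj(P["scene"],[.4938,.034,T[2]-.022]).round(1); print(c)
r0,c0=int(c[1]),int(c[0]); print("scene rows",r0-9,"cols",c0-14)
print(g[r0-9:r0+9,c0-14:c0+15])
g=P["top"]["image"].max(2).astype(int); c=proj(P["top"],[.4938,.034,T[2]-.022]).round(1); print(c)
r0,c0=int(c[1]),int(c[0]); print("top rows",r0-4,"cols",c0-8); print(g[r0-4:r0+14,c0-8:c0+15])
for n in P:
  pts=np.array([proj(P[n],q) for q in cyl(.026,0,.017)+np.array([.4938,.034,T[2]-.022])]); print(n,pts.min(0).round(2),pts.max(0).round(2))
for n in P: # jacobian px per mm
  f=lambda d:proj(P[n],np.array([.4938,.034,.06])+d); print(n,((f([.001,0,0])-f([0,0,0]))).round(3),((f([0,.001,0])-f([0,0,0]))).round(3),((f([0,0,.001])-f([0,0,0]))).round(3))
```

```text
[0.4942 0.0342 0.073 ]
[303.4 189.3]
scene rows 180 cols 289
[[110 111 111 110 112 111 103  94  68  54  33  24  43  60  49  29  24  21
   21  21  20  23  32  88 106 108 110 109 108]
 [110 111 110 111 112 109  76  46  27  23  25  29  44  63  49  28  22  20
   20  23  25  18  50 123 127 115 110 109 109]
 [111 111 110 110 110 109  66  29  21  23  23  27  43  61  50  29  20  22
   23  23  25  19  59 135 145 132 120 111 109]
 [109 111 110 110 110 106  59  24  21  24  22  22  45  61  46  26  22  22
   24  23  24  19  56 135 147 146 138 128 117]
 [110 110 109 110 110  94  49  20  17  18  17  19  52  62  46  26  20  23
   23  26  21  14  49 135 146 146 147 146 134]
 [109 110 108 110 117  93  47  19  13  17  20  21  47  60  45  25  21  22
   23  24  25  18  49 128 146 146 146 148 147]
 [109 108 109 120 135 104  51  19  18  16  17  15  36  56  48  30  25  29
   26  31  26  21  46 121 145 147 147 148 147]
 [110 111 122 139 142 121  69  26  17  11  18  17  23  43  45  30  32  25
   23  26  26  22  51 134 149 148 147 148 147]
 [115 124 141 144 143 114  75  41  22  18  19  15  19  22  23  18  19  
[... 2400 characters left out ...]
9 119 120 119
  113 114 112 114 116]
 [ 87  78  73  74  68  61  70 143 109  62  57  58  82  89 119 117 117 113
  111 113 116 116 119]
 [ 86  74  72  70  65  58  87 214 192 109  98 121 123 119 115 119 114 114
  113 115 117 114 117]
 [ 74  73  73  67  66  57  93 201 218 115 104 113 116 113 112 115 117 115
  113 115 121 115 117]
 [ 77  74  72  65  61  55 136 202 203 140 139 109 109 115 116 119 112 109
  113 116 112 116 117]
 [ 74  74  73  69  64  50 163 200 195 195 208 116 105 111 113 117 114 111
  116 112 115 117 115]]
top [246.15 198.46] [265.21 218.07]
scene [294.54 178.94] [312.65 195.77]
top [ 0.045 -0.348] [-0.357 -0.039] [-0.021 -0.082]
scene [0.291 0.138] [ 0.183 -0.202] [ 0.015 -0.242]
```

The edge evidence is ambiguous at about the 2 mm level, so I'll use force: lower gently and see where contact occurs.

move_arm(
  plan=[
    [[0,0,-6],[0,0,0],5],
    [[0,0,-10],[0,0,0],5],
    [[0,0,-13],[0,0,0],5],
    [[0,0,-15],[0,0,0],5],
    [[0,0,-17],[0,0,0],5],
    [[0,0,-19],[0,0,0],5],
    [[0,0,-19],[0,0,0],5],
  ],
)

```text
clock: 6.38
position: [0.4946, 0.0341, 0.0534]
ee_rot: [-0.459, 0.889, -0.0, 0.001]
ft_force: [2.1, 0.9, -0.8]
gripper_width: 0.138
finger_force: 60.6
```

move_arm(
  plan=[
    [[0,0,-1],[0,0,0],5],
    [[0,0,-2],[0,0,0],5],
    [[0,0,-3],[0,0,0],5],
    [[0,0,-3],[0,0,0],5],
  ],
)

```text
clock: 6.72
position: [0.4949, 0.0341, 0.051]
ee_rot: [-0.459, 0.889, -0.001, 0.001]
ft_force: [1.5, 1.1, 4.8]
gripper_width: 0.141
finger_force: 61.2
```

Light contact at about 5 N. I'll check the moment and the views for cues.

Run:
```python
from fit import *
P={n:snapshot(n) for n in("top","scene")}
s=read_state(); T=s["position"]; M=R.from_quat(s["ee_rot"]).as_matrix(); print(T.round(4),s["ft_force"].round(2),s["ft_torque"].round(3),M[:,2].round(4))
g=P["scene"]["image"]
cv2.imwrite("pics/contact.png",cv2.resize(g[165:215,275:335,::-1],(720,600),interpolation=2))
```

```text
[0.4949 0.0341 0.0511] [3.04 1.59 4.24] [ 0.307 -0.651 -0.035] [ 2.6e-03  2.0e-04 -1.0e+00]
```

View pics/contact.png

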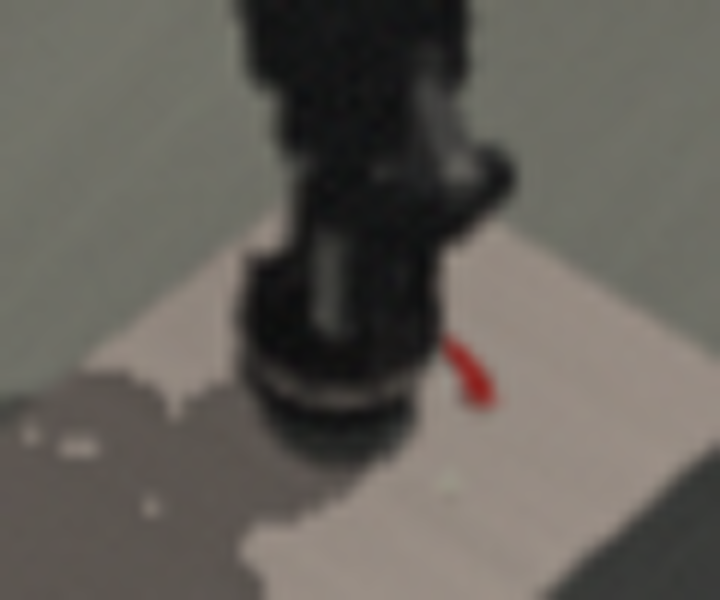

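The knob is wedging on the chamfer. The spindle pushes it towards (+x, +y), which agrees with the scene view, so I'll shift that way.

move_arm(
  plan=[
    [[1,0.5,0],[0,0,0],5],
    [[2,1,0],[0,0,0],5],
    [[2,1,0],[0,0,0],5],
  ],
)

```text
clock: 7.07
position: [0.4954, 0.0346, 0.05]
ee_rot: [-0.459, 0.889, -0.0, -0.0]
ft_force: [2.7, -1.4, 0.7]
gripper_width: 0.142
finger_force: 60.8
```

```bash
cat > st.py <<'E'
from h import *
s=read_state(); print(s["clock"],s["position"].round(4),s["ft_force"].round(2),s["ft_torque"].round(3),s["gripper_width"].round(3))
E
python3 st.py
```

```text
Traceback (most recent call last):
  File "st.py", line 2, in <module>
    s=read_state(); print(s["clock"],s["position"].round(4),s["ft_force"].round(2),s["ft_torque"].round(3),s["gripper_width"].round(3))
                                                                                                           ^^^^^^^^^^^^^^^^^^^^^^^^
AttributeError: 'float' object has no attribute 'round'
```

Vertical force fell to nearly zero, so the tip is in the mouth. I'll go down with a small correction.

move_arm(
  plan=[
    [[0.7,-0.5,-0.5],[0,0,0],5],
    [[0.7,-0.5,-1.5],[0,0,0],5],
    [[0.7,-0.5,-2.5],[0,0,0],5],
    [[0.7,-0.5,-2.5],[0,0,0],5],
  ],
)

```text
clock: 7.4
position: [0.4956, 0.0344, 0.0472]
ee_rot: [-0.459, 0.889, 0.0, -0.001]
ft_force: [1.4, -1.0, -0.7]
gripper_width: 0.143
finger_force: 60.6
```

```bash
sed -i 's/s\["gripper_width"\].round(3)/s["gripper_width"]/' st.py; python3 st.py
```

```text
7.4 [0.4956 0.0344 0.0472] [ 1.4  -1.03 -0.74] [-0.172 -0.426  0.033] 0.14310981442581075
```

Moving freely downward. Continuing.

move_arm(
  plan=[
    [[0.2,-0.3,-1],[0,0,0],5],
    [[0.2,-0.3,-2.5],[0,0,0],5],
    [[0.2,-0.3,-4],[0,0,0],5],
    [[0.2,-0.3,-5.5],[0,0,0],5],
    [[0.2,-0.3,-7],[0,0,0],5],
    [[0.2,-0.3,-7],[0,0,0],5],
  ],
)

```text
clock: 7.9
position: [0.4959, 0.0343, 0.0407]
ee_rot: [-0.459, 0.889, 0.0, -0.001]
ft_force: [-0.8, -0.2, 3.2]
gripper_width: 0.144
finger_force: 61.2
```

```bash
python3 st.py
```

```text
7.9 [0.4959 0.0343 0.0407] [-0.81 -0.17  3.17] [-0.064  0.305  0.023] 0.1443763412671606
```

It is about home: the spring starts at TCP z of roughly 0.0407. Pressing down.

move_arm(
  plan=[
    [[0,0,-1],[0,0,0],5],
    [[0,0,-2],[0,0,0],5],
    [[0,0,-3],[0,0,0],5],
    [[0,0,-4],[0,0,0],5],
    [[0,0,-5],[0,0,0],5],
    [[0,0,-5],[0,0,0],5],
  ],
)

```text
clock: 8.4
position: [0.496, 0.0343, 0.0366]
ee_rot: [-0.459, 0.889, 0.0, -0.0]
ft_force: [-4.2, 0.4, 9.5]
gripper_width: 0.144
finger_force: 62.0
```

```bash
python3 st.py
```

```text
8.4 [0.496  0.0343 0.0366] [-4.16  0.4   9.55] [-0.01   0.777 -0.025] 0.14416576797681316
```

The force matches the spring. I'll press to the stop and relieve the sideways force.

move_arm(
  plan=[
    [[-0.5,0,-1],[0,0,0],5],
    [[-0.8,0,-2],[0,0,0],5],
    [[-0.8,0,-3],[0,0,0],5],
    [[-0.8,0,-3],[0,0,0],5],
    [[-0.8,0,-3],[0,0,0],5],
  ],
)

```text
clock: 8.82
position: [0.4962, 0.0343, 0.0361]
ee_rot: [-0.459, 0.889, -0.0, 0.0]
ft_force: [-8.5, -0.3, 27.8]
gripper_width: 0.149
finger_force: 64.4
```

```bash
python3 st.py
```

```text
8.8167 [0.4962 0.0343 0.0361] [-8.54 -0.35 27.78] [0.047 1.969 0.016] 0.14910784871262842
```

The hard stop is reached: 28 N with 0.5 mm of further travel. I'll back off slightly to a moderate push and settle.

move_arm(
  plan=[
    [[0,0,0.8],[0,0,0],5],
    [[0,0,0.8],[0,0,0],5],
    [[0,0,0.8],[0,0,0],5],
    [[0,0,0.8],[0,0,0],5],
    [[0,0,0.8],[0,0,0],5],
    [[0,0,0.8],[0,0,0],5],
  ],
)

```text
clock: 9.32
position: [0.4961, 0.0343, 0.0363]
ee_rot: [-0.459, 0.889, -0.0, 0.0]
ft_force: [-6.7, 1.3, 23.6]
gripper_width: 0.146
finger_force: 63.5
```

```bash
python3 st.py
python3 - <<'E'
from fit import *
P={n:snapshot(n) for n in("top","scene")}
g=P["scene"]["image"].max(2).astype(int)
s=read_state();T=s["position"]
for n in("scene",):
  pts=np.array([proj(P[n],q) for q in cyl(.026,0,.017)+np.array([.494,.0345,.015])]); print(pts.min(0).round(1),pts.max(0).round(1))
print(g[192:208,290:316])
print(s["qd"].round(4), R.from_quat(s["ee_rot"]).as_matrix()[:,2].round(4))
E
```

```text
9.3167 [0.4961 0.0343 0.0363] [-6.7   1.3  23.61] [ 0.042  1.547 -0.003] 0.14601153509905399
[294.3 187.5] [312.1 204.1]
[[145 144 145 146 136  83  32  22  24  22  24  43  61  51  28  23  21  23
   29  23  21  66 134 148 148 147]
 [144 144 145 145 123  66  22  14  17  17  24  45  62  46  27  22  25  22
   26  21  23  69 128 145 149 150]
 [144 145 145 145 118  63  19  15  15  18  21  46  62  45  26  21  26  25
   22  21  19  47 120 141 147 150]
 [132 142 146 144 110  56  21  15  16  18  15  37  57  53  32  23  24  26
   24  27  25  48 112 137 144 143]
 [ 98 125 145 134  98  53  25  16  17  15  13  22  45  53  33  25  24  28
   25  25  28  68 135 142 141 138]
 [ 93 112 128 105  74  50  34  21  16  19  20  17  22  24  20  23  25  26
   27  26  40  88 139 130 133 141]
 [ 95 122 106  92  74  49  52  36  21  15  15  20  17  15  20  19  24  25
   24  36  76 121 144 127 125 137]
 [ 91  94  92  92  88  55  63  53  41  28  23  19  17  22  18  17  26  28
   33  59 113 142 149 146 138 138]
 [ 91  90  90  92  92  60  42  49  54  47  51  42  31  34  33  33  48  46
   44  73 129 148 149 149 147 147]
 [ 92  90  91  92  91  81  57  32  32  50  67  58  48  48  46  49  64  62
   47  69 137 150 149 149 149 148]
 [ 90  91  91  91  92  91  82  63  43  31  32  32  37  41  40  38  33  30
   54 101 141 149 150 149 150 150]
 [ 92  92  92  91  90  92  91  90  75  60  48  37  31  28  34  36  40  61
  104 140 149 150 149 149 149 150]
 [ 92  93  93  91  91  91  91  91  91  91  82  72  63  62  69  72  94 112
  140 149 151 151 153 151 149 150]
 [ 91  92  92  92  93  91  92  91  91  92  92  92  91  94 111 117 140 145
  148 147 148 152 152 152 149 149]
 [ 92  92  91  92  91  92  92  91  91  92  91  95 110 118 142 148 149 148
  147 146 148 148 143 148 150 150]
 [ 92  91  91  92  93  92  92  91  94 110 114 117 139 148 151 150 152 149
  148 147 146 146 147 149 150 151]]
[-0.0005  0.0018 -0.001  -0.0001  0.0006  0.0007] [ 8.e-04 -1.e-04 -1.e+00]
```

The skirt's lower edge is at row ~204, against 204.1 expected for fully home and pressed. The arm is upright and at rest with a steady push, so I'm handing in.

```bash
python3 -c "
from station import *
print(job_done())"
```

```text
the job is handed in; nothing more can be done
None
```

The knob is on the bare spindle, pushed home and held down against the valve spring's stop at about 24 N, and the job was handed in at about 9.4 s on the robot clock; no verdict came back, and I did not check the final flame setting, saucer or other knob by camera.

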